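# Set aside the reagent bottle with the loose cap

### The arm

A 6-joint arm with a two-finger parallel gripper is mounted at the origin on the work surface. World frame = base frame: x ahead of the robot, y to its left, z up, the work surface at z = 0. Lengths are in m, angles in rad, forces in N, time in s.
With the tool pointing down it reaches from about 0.3 to 1 m from the base axis. Payload 5.1 kg.
Tool frame: the origin (TCP) lies between the finger pads; the fingertips stand 19 mm ahead of it and the grasp point (between the pads) is the TCP; z points along the fingers, y is the line along which they close (so a half turn about z gives the same grasp; the last joint's range is limited). The gripper opens to 95 mm and grips with 3 to 60 N. Pads are 20 mm wide; open, the fingers measure 119 mm over their backs; the gripper's body (75 mm by 180 mm) begins 59 mm behind the grasp point.
Start: joints at [1.111, 0.124, 1.65, -0, 1.367, -0.083], TCP at [0.239, 0.604, 0.211] pointing down, gripper open.
Joint ranges: [-2.61, 2.61], [-1.02, 2.33], [0.03, 2.71], [-1.35, 4.49], [0.32, 2.68], [-2.91, 2.91]. Speed limits (rad/s): [2.57, 2.57, 3.14, 3.14, 3.14, 3.14].

### API

Orientations are given as a rotation vector (axis times angle).
In Python, from workcell import observe, snapshot, camera_info, hand_in gives the robot as it stands.
- The arm moves only by the shell command python3 -m inch 'ROWS' [OPENING]. ROWS is JSON, one flat list of numbers, 4 for each row, row after row: the shift along the tool's x, y, z in units of 40 mm (1.0 is 40 mm), then the turn about the tool's z in units of 6 degrees (1.0 is 6 degrees). A call has 1 to 5 rows; each row is the pose to reach, as a shift and turn from the pose commanded when the call began, along the tool's axes at that moment; what a row does not reach only later rows make up. A row lasts 1/12 s, in which the tool goes at most 41.7 mm and 7.16 degrees, less where a joint would pass 70% of its speed; a pose out of reach is approached as far as the arm can. A call with a gripper value outside its range is refused whole. OPENING is the closure, from -1 (fully open) to 1 (shut), set as the call begins (- or left out, the last holds). The fingers move at their own pace and stop on an object; the grip force is fixed at half the most. Time passes only in rows, so rows that repeat a pose let the fingers close. It gives the time, the measured TCP pose, the force, the opening and the grip force at its end, in the units of the state.
- observe(): the state, without advancing time (a new reading comes with each control period).
- snapshot(name): name is "scene" or "top" or "wrist"; returns (picture, depth): 420x560x3 uint8, red, green, blue; 420x560 float32, m along the optical axis (not along the pixel's ray), 0 where there is no reading.
- camera_info(name): a dict with "fovy" (degrees; the focal length in pixels is half the picture's height over the tangent of half this angle, whatever the lens; pixels are square), "cx", "cy" (the principal point, pixels), "D" ([k1, k2, p1, p2, k3] as OpenCV has them; the pictures are not rectified), "extrinsics" (4x4, takes a point from camera to world coordinates). Camera axes: x right, y down, z forward; pixel columns grow to the right and rows downward; lengths in m; the calibration is good to about 2 mm. A picture is of the moment at which its call begins: read the wrist's pose just before it. camera_info takes no time and is no camera call; for the wrist camera it gives the pose at the moment of the call.
- hand_in(): hands the job in; it is judged then, once.
The state is a dict: "t": time; "joint_pos": joint angles; "joint_vel": joint speeds; "joint_torque": joint torques, N m; "eef_pos": TCP position; "ee_rot": TCP orientation; "ft_force": force on the tool from outside, world axes, zero at the start; "torque": the same for the moment, N m; "finger_gap": finger opening in m; "finger_force": force on a finger pad.
Only numpy, scipy, OpenCV 4.12 (cv2) and the standard library are available. Lean on these libraries where they do the work, as an engineer would, in place of code of your own. Each camera call takes 0.05 s, during which the arm holds its last target. There are 200 camera calls.

### The job

One of the three reagent bottles in the grey carrier has a loose cap: the orange pointer on its cap is well out of line with the orange mark on the bottle. Twist that cap clockwise until it is shut (pointer on the mark) while the bottle stands in the carrier, then set the bottle down upright in the yellow rework tray without dropping it and with its cap still shut. Leave the other two bottles standing in the carrier with their caps as they are.

Things in the scene. Friction and masses are not known exactly. Their poses are not given: they have to be found in the camera images.
- cap_a_mid (a point): Centre of the screw cap of one of three alike white square bottles. Cap: blue, ribbed, round, 38 mm across, 26 mm tall; this point is on its axis, half-way up, 99 mm above the bottle's underside. z up along the axis; -x points along the orange pointer on the cap's top and turns with the cap. Bottle: 60 mm square, 72 mm tall to the flat shoulder, 14 mm neck gap below the cap, 112 mm in all, 0.15 to 0.31 kg.
- cap_a (a joint): How far this cap is unscrewed, rad: 0 = shut, at a hard stop, pointer in line with the orange mark on the bottle's shoulder and front (robot's side). Grows anticlockwise seen from above; a loose cap starts at 0.7 to 1.2. Turning clockwise closes it; takes about 0.04 N m, stays where left, does not rise; the bottle can be lifted by it.
- cap_b_mid (a point): Centre of the screw cap of one of three alike white square bottles. Cap: blue, ribbed, round, 38 mm across, 26 mm tall; this point is on its axis, half-way up, 99 mm above the bottle's underside. z up along the axis; -x points along the orange pointer on the cap's top and turns with the cap. Bottle: 60 mm square, 72 mm tall to the flat shoulder, 14 mm neck gap below the cap, 112 mm in all, 0.15 to 0.31 kg.
- cap_b (a joint): How far this cap is unscrewed, rad: 0 = shut, at a hard stop, pointer in line with the orange mark on the bottle's shoulder and front (robot's side). Grows anticlockwise seen from above; a loose cap starts at 0.7 to 1.2. Turning clockwise closes it; takes about 0.04 N m, stays where left, does not rise; the bottle can be lifted by it.
- cap_c_mid (a point): Centre of the screw cap of one of three alike white square bottles. Cap: blue, ribbed, round, 38 mm across, 26 mm tall; this point is on its axis, half-way up, 99 mm above the bottle's underside. z up along the axis; -x points along the orange pointer on the cap's top and turns with the cap. Bottle: 60 mm square, 72 mm tall to the flat shoulder, 14 mm neck gap below the cap, 112 mm in all, 0.15 to 0.31 kg.
- cap_c (a joint): How far this cap is unscrewed, rad: 0 = shut, at a hard stop, pointer in line with the orange mark on the bottle's shoulder and front (robot's side). Grows anticlockwise seen from above; a loose cap starts at 0.7 to 1.2. Turning clockwise closes it; takes about 0.04 N m, stays where left, does not rise; the bottle can be lifted by it.
- carrier: Grey carrier, fixed to the bench, 84 x 312 x 40 mm, long along its y; origin at the centre of its underside. Three square wells 104 mm apart along y (y = -104, 0, 104 mm), floor 6 mm above the bench, 34 mm deep; each holds one bottle with 2 mm play per side, keeps it from turning and lets it out straight up. Caps are 66 mm clear of one another.
- tray_rework: Yellow open tray for rework, fixed to the bench, 140 mm square outside, walls 4 mm thick and 24 mm high, floor 4 mm thick. Origin at the centre of its underside, on the bench; z up, x and y along its sides. A white tray of the same size close by is for other stock and is not to be used.
Mind the look-alikes: they are no part of the job. What is shaped like the part that bears cap_b_mid but red is not meant.

How it is judged:
On the way, in this order (a step that is already met when the one before it is completed fails the run):
1. the loose cap is twisted shut (within 10 degrees) while its bottle stands in the carrier (value of joint cap_b below 0.17 rad and distance of cap_b_mid from where it was at the start of the episode below 0.015 m), for 0.2 s.
2. the bottle is lowered upright into the yellow tray, still held, to within 20 mm of its floor (x of cap_b_mid in the frame of tray_rework between -0.04 and 0.04 m and y of cap_b_mid in the frame of tray_rework between -0.04 and 0.04 m and z of cap_b_mid in the frame of tray_rework below 0.123 m and angle between cap_b_mid's own z axis and vertical below 0.26 rad and contact force between the fingers and bottle_b above 0.5 N), for 0.1 s.
At the end, for the whole second after the job is handed in: The bottle whose cap was loose stands upright (within 10 degrees) on the floor of the yellow tray, its cap shut to within 10 degrees; the other two bottles stand in their wells within 20 mm of where they were (x of cap_b_mid in the frame of tray_rework between -0.04 and 0.04 m and y of cap_b_mid in the frame of tray_rework between -0.04 and 0.04 m and z of cap_b_mid in the frame of tray_rework between 0.095 and 0.112 m and angle between cap_b_mid's own z axis and vertical below 0.17 rad and value of joint cap_b below 0.17 rad and distance of each of cap_a_mid, cap_c_mid from where it was at the start of the episode below 0.02 m); the robot touches nothing.
It fails at once if a bottle with a shut cap is taken from its well or tipped (its cap moves 30 mm) (distance of cap_a_mid from where it was at the start of the episode above 0.03 m).
It fails at once if a bottle with a shut cap is taken from its well or tipped (its cap moves 30 mm) (distance of cap_c_mid from where it was at the start of the episode above 0.03 m).
It fails at once if a shut cap is unscrewed by more than 15 degrees (value of joint cap_a above 0.26 rad).
It fails at once if a shut cap is unscrewed by more than 15 degrees (value of joint cap_c above 0.26 rad).
It also fails if it takes over 48 s, if anything falls off the work surface, if the arm or the gripper's body presses on something with over 40 N, if the wrist force passes 120 N, or if a joint passes its speed limit or range.

## Working session

There is one attempt and no reset: what is moved stays moved. The work goes in short steps, Python scripts to look and compute and a shell command to move; the robot and the scene stay as the last step left them, time stands still between calls to the robot, and variables do not carry over. Pictures are saved under pics/ and viewed, at most 10 in all, crops included, and the job is handed in when it is done.

```bash
mkdir -p pics; cat > h.py <<'E'
import numpy as np, cv2
from workcell import observe, snapshot, camera_info, hand_in
def K(n,s=(420,560)):
    c=camera_info(n); f=s[0]/2/np.tan(np.radians(c['fovy'])/2)
    return np.array([[f,0,c['cx']],[0,f,c['cy']],[0,0,1.]]),np.array(c['D'],float),np.array(c['extrinsics'])
def world(n,px,depth=None,z=None,cal=None):
    k,D,T=cal or K(n); px=np.array(px,float).reshape(-1,1,2)
    r=cv2.undistortPoints(px,k,D)[:,0]; r=np.c_[r,np.ones(len(r))]
    if z is None:
        p=r*np.array([depth[int(round(v)),int(round(u))] for u,v in px[:,0]])[:,None]
        return p@T[:3,:3].T+T[:3,3]
    w=r@T[:3,:3].T; return T[:3,3]+w*((z-T[2,3])/w[:,2])[:,None]
E
python3 - <<'E'
from h import *
for n in("top","scene"):
    p,d=snapshot(n); cv2.imwrite(f'pics/{n}0.png',p[:,:,::-1]); np.savez(f'{n}0.npz',p=p,d=d)
    print(n,camera_info(n))
print(observe())
E
```

```text
top {'fovy': 43.193757707654086, 'cx': 275.8302926863444, 'cy': 208.69122992130093, 'D': array([0.0654764, 0.       , 0.       , 0.       , 0.       ]), 'extrinsics': array([[-2.78340808e-02, -9.73071374e-01,  2.28817316e-01,
         2.66453460e-01],
       [-9.99612164e-01,  2.68920423e-02, -7.23463259e-03,
        -2.82931503e-03],
       [ 8.86448926e-04, -2.28929942e-01, -9.73442497e-01,
         1.15918048e+00],
       [ 0.00000000e+00,  0.00000000e+00,  0.00000000e+00,
         1.00000000e+00]])}
scene {'fovy': 49.15598924221382, 'cx': 273.84682751401743, 'cy': 208.7889373120098, 'D': array([0.05053256, 0.        , 0.        , 0.        , 0.        ]), 'extrinsics': array([[ 0.09799238,  0.79682341, -0.596213  ,  1.18888332],
       [ 0.99518133, -0.08051052,  0.05596577, -0.07560134],
       [-0.00340658, -0.59882427, -0.8008732 ,  1.01862417],
       [ 0.        ,  0.        ,  0.        ,  1.        ]])}
{'t': 0.1, 'joint_pos': array([ 1.11137843e+00,  1.24431079e-01,  1.65155549e+00, -4.64014469e-05,
        1.36750046e+00, -8.26213078e-02]), 'joint_vel': array([-0.00023806, -0.00053949, -0.00344918,  0.00122611,  0.00224808,
       -0.00079739]), 'joint_torque': array([ 9.27913788e-05, -4.18880510e+01, -3.61095464e+01,  7.76380557e-02,
        4.62495291e-02, -4.75259810e-05]), 'eef_pos': array([0.23894919, 0.60384147, 0.20960501]), 'ee_rot': array([-5.88274055e-01, -3.08554995e+00,  2.88573726e-03]), 'ft_force': array([ 0.39781539, -0.13819001, -0.0996222 ]), 'torque': array([ 0.0326408 , -0.00634367, -0.00771781]), 'finger_force': 0.0, 'finger_gap': 0.09509174161092722}
```

View pics/top0.png

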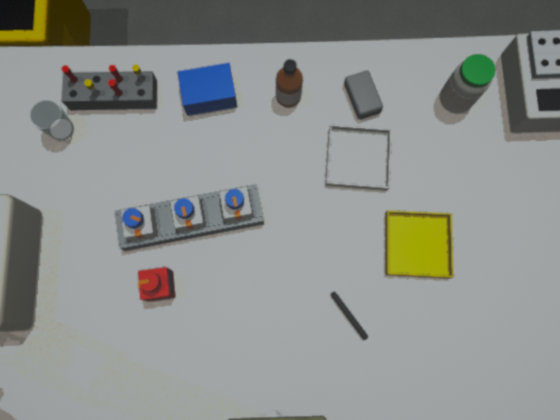

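View pics/scene0.png

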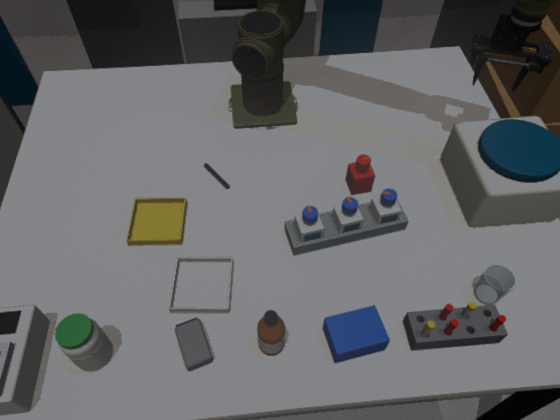

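The top view shows three blue caps in the carrier at (133,218), (184,209) and (235,199). The red look-alike is at (150,282), the yellow tray at (419,245), and the white tray at (358,158), which I won't use. The left cap (133,218) looks loose, so I'll check it in a crop.

```bash
python3 - <<'E'
from h import *
z=np.load('top0.npz'); p=z['p']; d=z['d']
c=p[180:255,105:275]; cv2.imwrite('pics/crop1.png',cv2.resize(c[:,:,::-1],None,fx=4.5,fy=4.5,interpolation=cv2.INTER_CUBIC))
hsv=cv2.cvtColor(p,cv2.COLOR_RGB2HSV)
def blobs(m,lo,roi):
    n,l,s,ce=cv2.connectedComponentsWithStats(m.astype(np.uint8))
    return [(l==i) for i in range(1,n) if s[i,4]>lo and roi[0]<ce[i][0]<roi[2] and roi[1]<ce[i][1]<roi[3]]
m=(hsv[...,0]>100)&(hsv[...,0]<125)&(hsv[...,1]>130)
mm=cv2.morphologyEx(m.astype(np.uint8),cv2.MORPH_CLOSE,np.ones((5,5)))
for b in blobs(mm,60,(100,170,280,260)):
    v,u=np.where(b); w=world('top',np.c_[u,v],d); t=w[w[:,2]>.108]
    print('cap',u.mean(),v.mean(),len(t),t.mean(0),np.median(t,0),(t.min(0)+t.max(0))/2)
m=(hsv[...,0]>25)&(hsv[...,0]<35)&(hsv[...,1]>150)
for b in blobs(m,500,(370,200,470,290)):
    v,u=np.where(b); w=world('top',np.c_[u,v],d)
    r=cv2.minAreaRect(w[:,:2].astype(np.float32)); print('tray',r,np.median(w[:,2]))
m=(d>0)
v,u=np.mgrid[180:255,105:275]; w=world('top',np.c_[u.ravel(),v.ravel()],d)
k=(w[:,2]>.025)&(w[:,2]<.045); print('carrier',cv2.minAreaRect(w[k,:2].astype(np.float32)))
E
```

```text
cap 233.80927835051546 196.93298969072166 193 [0.536488   0.07347856 0.12396338] [0.53924057 0.07527148 0.11859796] [0.41023291 0.04359366 0.63581606]
cap 183.12682926829268 206.4390243902439 204 [0.52104976 0.17594466 0.11820929] [0.5217431  0.17732742 0.11814754] [0.51903245 0.1754654  0.11848957]
cap 130.72602739726028 217.02283105022832 219 [0.50098095 0.27841948 0.12307706] [0.50365645 0.28000155 0.1184316 ] [0.39259367 0.1464176  0.63497874]
tray ((0.4117474853992462, -0.19018825888633728), (0.17402294278144836, 0.4411017894744873), 16.26287078857422) 0.005051500032067002
carrier ((0.5206697583198547, 0.17758990824222565), (0.08626941591501236, 0.31208106875419617), 9.521848678588867)
```

View pics/crop1.png

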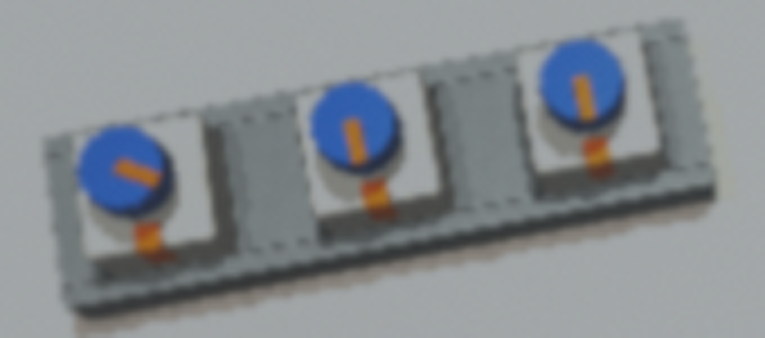

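The crop confirms that the left cap at (133,218) is the loose one: its pointer is turned about 55° from its mark, while the other two line up. Next I'll check the obstacles on the path (white bin) and the tray centre.

```bash
cat >> h.py <<'E'
from scipy.spatial.transform import Rotation as Rn
def rel(target):
    o=observe(); R=Rn.from_rotvec(o['ee_rot']).as_matrix(); s=R.T@(np.array(target)-o['eef_pos'])/.04
    print('t',round(o['t'],2),'pos',o['eef_pos'].round(4),'toolx',R[:,0].round(3),'toolz',R[:,2].round(3),'j',o['joint_pos'].round(2),'\n SHIFT',s.round(3)); return s
E
python3 - <<'E'
from h import *
z=np.load('top0.npz'); p=z['p']; d=z['d']
hsv=cv2.cvtColor(p,cv2.COLOR_RGB2HSV)
m=(hsv[...,0]>22)&(hsv[...,0]<38)&(hsv[...,1]>120); m[:195]=0;m[295:]=0;m[:,:370]=0;m[:,470:]=0
v,u=np.where(m); r=cv2.minAreaRect(np.c_[u,v].astype(np.float32)); print(r)
v2,u2=v,u
w=world('top',np.c_[u,v],d); k=(w[:,2]>.018)&(w[:,2]<.03); print('rim',k.sum(),cv2.minAreaRect(w[k,:2].astype(np.float32)))
k=(w[:,2]<.008)&(w[:,2]>.0); print('floor',k.sum(),w[k].mean(0))
z=np.load('scene0.npz'); d=z['d']
v,u=np.mgrid[110:225,430:560]; w=world('scene',np.c_[u.ravel(),v.ravel()],d); w=w[(w[:,2]>.03)&(d[v,u].ravel()>0)]
print('bin',np.percentile(w,[2,50,98],axis=0).round(3).tolist())
rel([.5033,.280,.20])
E
```

```text
((419.0, 244.0), (66.0, 66.0), 90.0)
rim 451 ((0.4481109082698822, -0.3180348873138428), (0.13929656147956848, 0.14023151993751526), 85.60601043701172)
floor 3244 [ 0.44978075 -0.32199342  0.00450651]
bin [[0.307, 0.499, 0.037], [0.475, 0.569, 0.15], [0.551, 0.704, 0.183]]
t 0.1 pos [0.2389 0.6038 0.2096] toolx [-0.93   0.368  0.   ] toolz [-0.001 -0.002 -1.   ] j [ 1.11  0.12  1.65 -0.    1.37 -0.08] 
 SHIFT [-9.124 -5.096  0.249]
```

```bash
python3 -m inch '[0,0,-1,0, 0,0,-1.5,0, -3,-1.7,-1.5,0, -3,-1.7,-1.5,0, -3,-1.7,-1.5,0]' -1
python3 -m inch '[-4.5,-2.5,0,0,-4.5,-2.5,0,0,-4.5,-2.5,0,0,-4.5,-2.5,0,0,-4.5,-2.5,0,0]'
python3 -c "
from h import *
rel([.5033,.280,.20])"
```

```text
t: 0.52
eef_pos: [0.3179, 0.5062, 0.2708]
ee_rot: [0.585, 3.086, 0.0]
ft_force: [1.1, 0.2, 0.2]
finger_gap: 0.0949
finger_force: 0.0
t: 0.93
eef_pos: [0.449, 0.3458, 0.2703]
ee_rot: [-0.589, -3.086, 0.001]
ft_force: [0.3, 1.7, 0.2]
finger_gap: 0.0951
finger_force: 0.0
t 0.93 pos [0.449  0.3458 0.2703] toolx [-0.93   0.368  0.   ] toolz [-0. -0. -1.] j [ 0.56 -0.09  1.77 -0.    1.46 -0.63] 
 SHIFT [-1.868 -1.028  1.758]
```

```bash
python3 -m inch '[-1.87,-1.03,0,0,-1.87,-1.03,0.9,0,-1.87,-1.03,1.2,0,-1.87,-1.03,1.2,0,-1.87,-1.03,1.2,0]'
python3 - <<'E'
from h import *
cal=K('wrist'); p,d=snapshot('wrist'); cv2.imwrite('pics/w1.png',p[:,:,::-1])
hsv=cv2.cvtColor(p,cv2.COLOR_RGB2HSV)
m=((hsv[...,0]>100)&(hsv[...,0]<125)&(hsv[...,1]>130)&(d>0))
v,u=np.where(m); w=world('wrist',np.c_[u,v],d,cal=cal)
k=(w[:,2]>.110)&(w[:,2]<.126)&(np.hypot(w[:,0]-.5033,w[:,1]-.28)<.035)
print(k.sum(),w[k].mean(0),cv2.minEnclosingCircle(w[k,:2].astype(np.float32)))
rel([.5033,.280,.106])
E
```

```text
t: 1.35
eef_pos: [0.5017, 0.2812, 0.2208]
ee_rot: [-0.59, -3.082, 0.003]
ft_force: [-0.2, -0.4, -0.4]
finger_gap: 0.0953
finger_force: 0.0
1348 [0.50119116 0.28090892 0.11706473] ((0.502018392086029, 0.27906107902526855), 0.019598906859755516)
t 1.4 pos [0.5022 0.2822 0.2227] toolx [-0.93   0.368  0.001] toolz [-0.001 -0.    -1.   ] j [ 0.42 -0.05  1.8   0.    1.38 -0.78] 
 SHIFT [-0.05  -0.04   2.916]
```

View pics/w1.png

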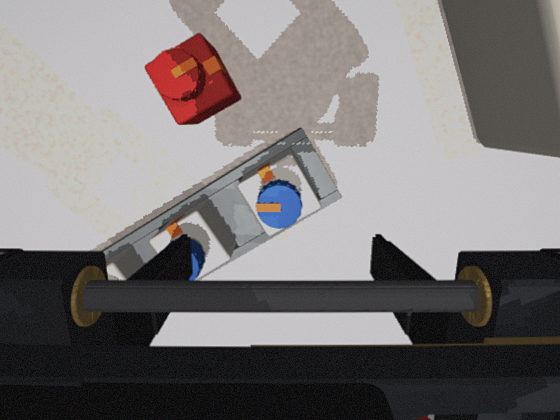

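The wrist view shows the loose cap at (279,204) between the fingers, with its neighbour at (190,258) clear of them. The cap centre is about (0.502, 0.279), so I'll descend.

```bash
python3 -m inch '[-0.03,-0.07,0.8,0,-0.03,-0.07,1.6,0,-0.03,-0.07,2.3,0,-0.03,-0.07,2.8,0,-0.03,-0.07,2.9,0]' -1
python3 -m inch '[0,0,0,0,0,0,0,0,0,0,0,0]' -
python3 -c "
from h import *
rel([.5025,.279,.106])"
```

```text
t: 1.82
eef_pos: [0.5002, 0.2796, 0.104]
ee_rot: [-0.584, -3.083, 0.004]
ft_force: [-0.3, -0.7, -0.3]
finger_gap: 0.0946
finger_force: 0.0
t: 2.07
eef_pos: [0.5042, 0.2803, 0.1097]
ee_rot: [0.586, 3.083, 0.004]
ft_force: [0.6, 0.8, -0.4]
finger_gap: 0.0953
finger_force: 0.0
t 2.07 pos [0.5042 0.2803 0.1097] toolx [-0.93   0.367 -0.003] toolz [ 0.004  0.002 -1.   ] j [ 0.41  0.05  1.91  0.    1.18 -0.78] 
 SHIFT [ 0.027 -0.045  0.093]
```

```bash
for i in 1 2; do python3 -m inch '[0,0,0,0,0,0,0,0,0,0,0,0,0,0,0,0,0,0,0,0]' 1; done
```

```text
t: 2.48
eef_pos: [0.5028, 0.279, 0.107]
ee_rot: [0.589, 3.086, 0.0]
ft_force: [-0.7, 0.3, 0.1]
finger_gap: 0.0674
finger_force: 0.0
t: 2.9
eef_pos: [0.5026, 0.2789, 0.1067]
ee_rot: [-0.588, -3.086, 0.0]
ft_force: [-0.3, -0.2, 0.2]
finger_gap: 0.0359
finger_force: 30.0
```

```bash
python3 -m inch '[0,0,0,0,0,0,0,0,0,0,0,0,0,0,0,0]'
T='import workcell as w;o=w.observe();print("TORQUE",o["torque"].round(3),o["joint_pos"][5].round(3))'
python3 -c "$T"
python3 -m inch '[0,0,0,1,0,0,0,2,0,0,0,3,0,0,0,4,0,0,0,5]'; python3 -c "$T"
python3 -m inch '[0,0,0,1,0,0,0,2,0,0,0,3,0,0,0,3,0,0,0,3]'; python3 -c "$T"
```

```text
t: 3.23
eef_pos: [0.5026, 0.2789, 0.1067]
ee_rot: [-0.588, -3.086, 0.0]
ft_force: [0.0, -0.1, -0.9]
finger_gap: 0.0353
finger_force: 30.0
TORQUE [-0.091  0.118 -0.009] -0.781
t: 3.65
eef_pos: [0.5024, 0.2787, 0.1067]
ee_rot: [-1.374, -2.825, 0.002]
ft_force: [-0.3, -0.9, 0.9]
finger_gap: 0.0357
finger_force: 30.0
TORQUE [-0.278  0.289  0.074] -0.252
t: 4.07
eef_pos: [0.5026, 0.2789, 0.1068]
ee_rot: [-1.789, -2.582, 0.001]
ft_force: [-0.8, -0.0, 0.9]
finger_gap: 0.0359
finger_force: 30.0
TORQUE [-0.295  0.228  0.05 ] 0.054
```

```bash
T='import workcell as w;o=w.observe();print("TORQUE",o["torque"].round(3),o["joint_pos"][5].round(3))'
python3 -m inch '[0,0,0,0.5,0,0,0,0.5,0,0,0,0.5]'|grep force; python3 -c "$T"
python3 -m inch '[0,0,0,0.5,0,0,0,0.5,0,0,0,0.5]'|grep force; python3 -c "$T"
python3 -m inch '[0,0,0,0.5,0,0,0,0.5,0,0,0,0.5]'|grep force; python3 -c "$T"
python3 -m inch '[0,0,0,0.5,0,0,0,0.5,0,0,0,0.5]'|grep force; python3 -c "$T"
```

```text
ft_force: [-0.7, -1.2, 0.7]
finger_force: 30.0
TORQUE [-0.242  0.168 -0.011] 0.107
ft_force: [-1.3, -1.7, 0.7]
finger_force: 30.0
TORQUE [-0.211  0.201  0.032] 0.159
ft_force: [-1.8, -1.3, 0.9]
finger_force: 30.0
TORQUE [-0.294  0.194  0.026] 0.212
ft_force: [-0.2, -0.7, 0.8]
finger_force: 30.0
TORQUE [-0.245  0.219  0.055] 0.264
```

```bash
T='import workcell as w;o=w.observe();print("TORQUE",o["torque"].round(3),o["joint_pos"][5].round(3))'
python3 -m inch '[0,0,0,0.5,0,0,0,0.5,0,0,0,0.5]'|grep force; python3 -c "$T"
python3 -m inch '[0,0,0,0.5,0,0,0,0.5,0,0,0,0.5]'|grep force; python3 -c "$T"
python3 - <<'E'
from h import *
p,d=snapshot('wrist'); cv2.imwrite('pics/w2.png',p[:,:,::-1])
E
```

```text
ft_force: [-3.0, -1.6, 1.8]
finger_force: 30.0
TORQUE [-0.476  0.589  0.268] 0.316
ft_force: [-0.2, -1.7, 2.8]
finger_force: 30.0
TORQUE [-0.334  0.039  0.002] 0.369
```

View pics/w2.png

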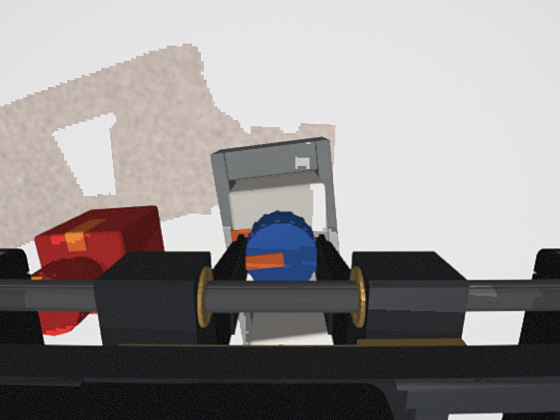

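At 63° the torque spiked to 0.27 N m, which is the hard stop. The wrist view shows the pointer at (265,261) aimed at the mark side at (240,237), parallel to the bottle's sides, so the cap is shut. Now I'll lift.

```bash
python3 -m inch '[0,0,0,0,0,0,0,0,0,0,-0.1,0,0,0,-0.3,0,0,0,-0.5,0]'
python3 -m inch '[0,0,-0.3,0,0,0,-0.6,0,0,0,-0.9,0,0,0,-1.3,0,0,0,-1.7,0]'
python3 -m inch '[0,0,-0.4,0,0,0,-0.8,0,0,0,-1.3,0,0,0,-1.6,0,0,0,-1.8,0]'
python3 -m inch '[0,0,0,0,0,0,0,0,0,0,0,0,0,0,0,0]'
python3 - <<'E'
from h import *
p,d=snapshot('scene'); cv2.imwrite('pics/s2.png',p[:,:,::-1])
rel([.4485,-.3185,.27])
E
```

```text
t: 6.03
eef_pos: [0.502, 0.2789, 0.1264]
ee_rot: [-2.173, -2.267, 0.002]
ft_force: [0.1, -0.7, -1.7]
finger_gap: 0.0359
finger_force: 30.0
t: 6.45
eef_pos: [0.5027, 0.2791, 0.1965]
ee_rot: [2.174, 2.268, 0.001]
ft_force: [0.1, 0.4, -2.4]
finger_gap: 0.0354
finger_force: 30.0
t: 6.87
eef_pos: [0.5035, 0.2794, 0.27]
ee_rot: [2.173, 2.267, 0.006]
ft_force: [0.3, 0.0, -1.0]
finger_gap: 0.0358
finger_force: 30.0
t: 7.2
eef_pos: [0.502, 0.2787, 0.265]
ee_rot: [-2.174, -2.267, 0.004]
ft_force: [-0.0, -0.3, -1.4]
finger_gap: 0.0359
finger_force: 30.0
t 7.25 pos [0.5021 0.2787 0.2652] toolx [-0.042  0.999 -0.001] toolz [-0.002 -0.001 -1.   ] j [ 0.41 -0.07  1.76 -0.    1.46  0.37] 
 SHIFT [-14.861  -1.967  -0.102]
```

View pics/s2.png

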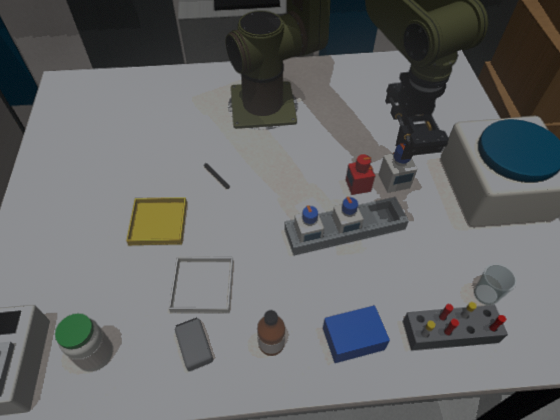

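The bottle is lifted at (400,170) and hangs upright. The other two are still in their wells. I'll carry it over to the tray.

```bash
python3 -m inch '[-0.2,0,0,0,-0.6,-0.08,0,0,-1.2,-0.16,0,0,-1.9,-0.25,0,0,-2.7,-0.35,0,0]'
python3 -m inch '[-0.8,-0.11,0,0,-1.6,-0.21,0,0,-2.4,-0.32,0,0,-3.2,-0.42,0,0,-4,-0.53,0,0]'
python3 -m inch '[-0.8,-0.11,0,0,-1.6,-0.21,0,0,-2.4,-0.32,0,0,-3.2,-0.42,0,0,-4,-0.53,0,0]' 
python3 -m inch '[-0.8,-0.11,0,0,-1.6,-0.21,0,0,-2.3,-0.32,0,0,-2.9,-0.4,0,0,-3.3,-0.44,0,0]'
python3 -m inch '[-0.3,-0.04,0,0,-0.5,-0.07,0,0,-0.7,-0.09,0,0,-0.8,-0.11,0,0,-0.8,-0.11,0,0]'
python3 -m inch '[0,0,0,0,0,0,0,0,0,0,0,0,0,0,0,0]' >/dev/null
python3 - <<'E'
from h import *
p,d=snapshot('scene'); cv2.imwrite('pics/s3.png',p[:,:,::-1])
rel([.4485,-.3185,.13])
E
```

```text
t: 7.67
eef_pos: [0.4926, 0.1688, 0.2664]
ee_rot: [-2.173, -2.269, 0.001]
ft_force: [0.9, -1.4, -1.4]
finger_gap: 0.0355
finger_force: 30.0
t: 8.08
eef_pos: [0.4776, 0.0072, 0.2667]
ee_rot: [2.174, 2.267, -0.001]
ft_force: [0.9, -0.2, -1.5]
finger_gap: 0.0358
finger_force: 30.0
t: 8.5
eef_pos: [0.4628, -0.1533, 0.2667]
ee_rot: [2.175, 2.267, -0.001]
ft_force: [1.2, -0.5, -1.0]
finger_gap: 0.0357
finger_force: 30.0
t: 8.92
eef_pos: [0.4504, -0.2866, 0.2665]
ee_rot: [-2.177, -2.265, 0.002]
ft_force: [-1.0, 0.4, -2.1]
finger_gap: 0.0359
finger_force: 30.0
t: 9.33
eef_pos: [0.4491, -0.3161, 0.2667]
ee_rot: [-2.174, -2.267, 0.0]
ft_force: [-0.7, 0.2, -1.9]
finger_gap: 0.0355
finger_force: 30.0
t 9.72 pos [ 0.4494 -0.3154  0.2669] toolx [-0.043  0.999 -0.   ] toolz [ 0. -0. -1.] j [-0.71 -0.13  1.81  0.    1.46 -0.75] 
 SHIFT [-0.077 -0.027  3.422]
```

View pics/s3.png

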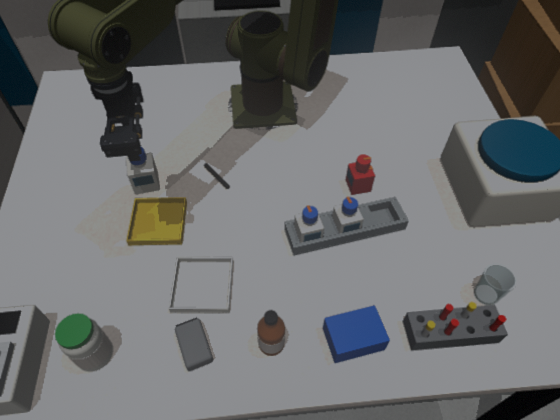

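The bottle is above the yellow tray, upright. I'll lower it fast at first, then slowly to contact.

```bash
python3 -m inch '[-0.07,-0.02,0.3,0,-0.07,-0.02,0.8,0,-0.07,-0.02,1.4,0,-0.07,-0.02,2,0,-0.07,-0.02,2.6,0]'|grep pos
python3 -m inch '[0,0,0.4,0,0,0,0.7,0,0,0,0.9,0,0,0,1.05,0,0,0,1.1,0]'|grep -E 'pos|force'
python3 -m inch '[0,0,0.05,0,0,0,0.1,0,0,0,0.15,0,0,0,0.2,0,0,0,0.24,0]'|grep -E 'pos|force'
python3 -m inch '[0,0,0.03,0,0,0,0.06,0,0,0,0.06,0,0,0,0.06,0]'|grep -E 'pos|force'
```

```text
eef_pos: [0.4483, -0.3185, 0.1609]
eef_pos: [0.4485, -0.3186, 0.1181]
ft_force: [-0.2, 0.2, -1.1]
finger_force: 30.0
eef_pos: [0.4488, -0.3188, 0.1095]
ft_force: [-0.1, 0.5, -1.8]
finger_force: 30.0
eef_pos: [0.4486, -0.3186, 0.1067]
ft_force: [-0.6, 0.7, -0.7]
finger_force: 30.0
```

```bash
python3 -m inch '[0,0,0.02,0,0,0,0.04,0,0,0,0.04,0,0,0,0.04,0]'|grep -E 'pos|force'
python3 -m inch '[0,0,0.01,0,0,0,0.02,0,0,0,0.02,0,0,0,0.02,0]'|grep -E 'pos|force'
```

```text
eef_pos: [0.4485, -0.3186, 0.1051]
ft_force: [0.5, -0.7, -1.7]
finger_force: 30.0
eef_pos: [0.4487, -0.3187, 0.1047]
ft_force: [-0.2, 0.0, 0.7]
finger_force: 30.0
```

The load has come off the wrist, so the bottle is standing on the floor. I'll open the gripper and retreat straight up.

```bash
for i in 1 2; do python3 -m inch '[0,0,0,0,0,0,0,0,0,0,0,0,0,0,0,0,0,0,0,0]' -1|grep -E 'gap|force'; done
python3 -m inch '[0,0,-0.4,0,0,0,-1,0,0,0,-2,0,0,0,-3,0,0,0,-3.5,0]' |grep pos
python3 -m inch '[0,3,0,0,0,3,0,0,0,3,0,0,0,3,0,0,0,3,0,0]' |grep pos
python3 - <<'E'
from h import *
p,d=snapshot('top'); cv2.imwrite('pics/t4.png',cv2.resize(p[150:310,100:520,::-1],None,fx=1.9,fy=1.9,interpolation=cv2.INTER_CUBIC))
E
```

```text
ft_force: [0.0, -0.0, -0.2]
finger_gap: 0.0638
finger_force: 0.0
ft_force: [1.3, -1.2, -0.1]
finger_gap: 0.0936
finger_force: 0.0
eef_pos: [0.4499, -0.3198, 0.2501]
eef_pos: [0.5695, -0.3131, 0.243]
```

View pics/t4.png

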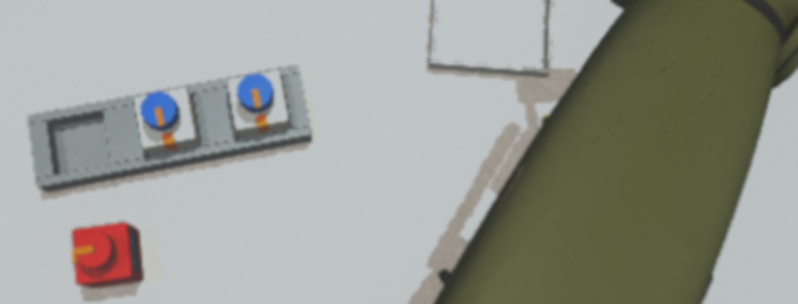

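The other two bottles are in place with their caps aligned, but the arm hides the tray. I'll move it aside.

```bash
for i in 1 2; do python3 -m inch '[5,0,-0.5,0,5,0,-0.5,0,5,0,-0.5,0,5,0,-0.5,0,5,0,-0.5,0]' |grep pos; done
python3 - <<'E'
from h import *
p,d=snapshot('top'); cv2.imwrite('pics/t5.png',cv2.resize(p[180:300,340:500,::-1],None,fx=4,fy=4,interpolation=cv2.INTER_CUBIC))
E
```

```text
eef_pos: [0.5585, -0.112, 0.2652]
eef_pos: [0.5502, 0.0877, 0.2854]
```

View pics/t5.png

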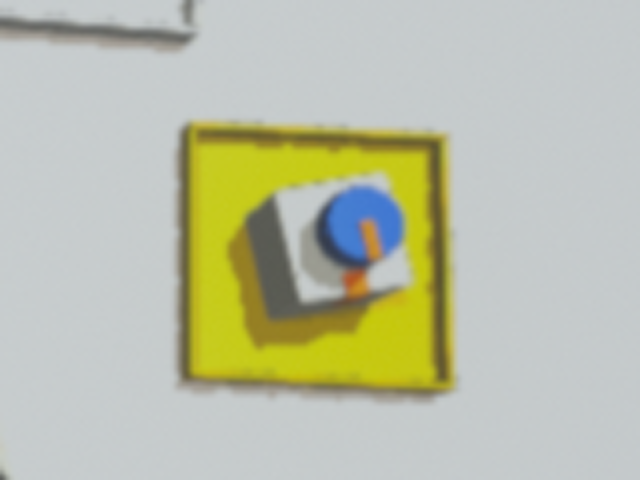

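The bottle stands upright near the middle of the yellow tray. Its pointer, from (365,220) to (377,258), is parallel to the bottle's side, so the cap is shut.

```bash
python3 -m inch '[0,0,0,0,0,0,0,0,0,0,0,0]' >/dev/null; python3 -c "
from workcell import hand_in
print(hand_in())"
```

```text
the job is handed in; nothing more can be done
None
```

The job is handed in: I twisted the loose cap shut to its stop, and the bottle now stands upright in the yellow tray with the other two still in the carrier; no verdict came back.

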